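Half-open the orange extraction gate

TASK

The engraver in this sign shop needs suction: on the dust port with the orange collar, pull the stiff slide gate out towards you to its half-open mark, so that the white line on the blade meets the green marks on the rails (50 mm out from fully shut), then let go of it. Leave the gate of the blue-collared port shut.

Things in the scene. Friction and masses are not known exactly. Their poses are not given: they have to be found in the camera images.
- orange_port: Fixed dust port: dark grey pedestal 285 x 120 mm, two aluminium rails along its sides (tops at 47 mm), at one end a pipe stub with an ORANGE collar (84 mm across, top at 95 mm). A like port with a BLUE collar stands beside it, left or right. Origin: on the table under the stub's centre. Its -x axis runs from stub to tab: the opening direction. Green rail marks 165 mm from the origin along -x.
- orange_tab (a point): Point on the centre line of the orange port's black pull tab, 78 mm above the table. The tab is an upright block on the steel blade, 16 mm thick along the pull, 40 wide across it, from 45 to 92 mm above the table. Shut, it lies 115 mm from the port's origin along the port's -x; it moves with the gate. 65 mm free between tab and collar. A white line crosses the blade under its centre.
- orange_gate (a joint): How far the orange port's gate is pulled out, in m: 0 shut, 0.1 fully out, 0.05 when the white line meets the green marks. It starts between 0 and 0.015. Stiff: about 8 N of sliding friction, a little more when pulled fast; it stays where it is left. Mass about 0.3 kg.
- blue_gate (a joint): The same for the gate of the blue-collared port; it starts shut (0).

How it is judged:
At the end, for the whole second after the job is handed in: The orange port's gate rests 50 mm out (within 12 mm either way), and the blue port's gate is still shut (less than 8 mm out) (value of joint orange_gate between 0.038 and 0.062 m and velocity of joint orange_gate between -0.005 and 0.005 m/s and value of joint blue_gate below 0.008 m); the robot touches nothing.
It fails at once if the blue port's gate is pulled open (8 mm or more) (value of joint blue_gate above 0.008 m).
It also fails if it takes over 32 s, if anything falls off the work surface, if the arm or the gripper's body presses on something with over 40 N, if the wrist force passes 120 N, or if a joint passes its speed limit or range.

ROBOT

A 6-joint arm with a two-finger parallel gripper is mounted at the origin on the work surface. World frame = base frame: x ahead of the robot, y to its left, z up, the work surface at z = 0. Lengths are in m, angles in rad, forces in N, time in s.
With the tool pointing down it reaches from about 0.35 to 0.85 m from the base axis. Payload 8.1 kg.
Tool frame: the origin (TCP) lies midway between the tips of the shut fingers; the grasp point (between the pads) lies 19 mm behind it; z points along the fingers, y is the direction in which the jaws open and shut (so a half turn about z gives the same grasp; the last joint's range is limited). The gripper opens to 93 mm and grips with 3 to 60 N. Pads are 15 mm wide; open, the fingers measure 128 mm over their backs; the gripper's body (75 mm by 188 mm) begins 65 mm behind the grasp point.
Start: joints at [1.094, 0.13, 1.488, -0, 1.523, -0.085], TCP at [0.229, 0.555, 0.219] pointing down, gripper open.
Joint ranges: [-2.96, 2.96], [-0.89, 2.26], [0.02, 2.5], [-1.34, 4.48], [0, 2.73], [-2.66, 2.66]. Speed limits (rad/s): [2.39, 2.39, 2.79, 3.14, 3.14, 3.14].

INTERFACE

Orientations are given as a rotation vector (axis times angle).
In Python, from bench import * gives the robot as it stands.
- The arm moves only by the tool move_arm, never from a script. Its argument "increments" is a list of rows, each a list of 7 numbers: the shift along the tool's x, y, z in mm, then the turn, a rotation vector about the tool's x, y, z in degrees, then the finger opening in mm, from 0 to 93. In form: [[x, y, z, rx, ry, rz, gripper], ...]. A call has 1 to 12 rows; each row is the pose to reach, as a shift and turn from the pose commanded when the call began, along the tool's axes at that moment; what a row does not reach only later rows make up. A row lasts 1/12 s, in which the tool goes at most 41.7 mm and 7.16 degrees, less where a joint would pass 70% of its speed; a pose out of reach is approached as far as the arm can. A call with a gripper value outside its range is refused whole. The fingers move at their own pace and stop on an object; "grip_force" is the grip in N (left out, the last holds). Time passes only in rows, so rows that repeat a pose let the fingers close. It gives the time, the measured TCP pose, the force and the opening at its end, in the units of the state.
- get_state(): the state, without advancing time (a new reading comes with each control period).
- grab_frame(name): name is "scene" or "top" or "wrist"; returns a dict with "image" (400x640x3 uint8, red, green, blue), "z_map" (400x640 float32, m along the optical axis (not along the pixel's ray), 0 where there is no reading), "fx", "fy", "cx", "cy" (pixels), "rvec" (rotation vector, rad) and "tvec" (3), from world to camera coordinates, as OpenCV has them. Camera axes: x right, y down, z forward; pixel columns grow to the right and rows downward; lengths in m; the calibration is good to about 2 mm. A picture is of the moment at which its call begins.
- hand_in(): hands the job in, once; it reports no verdict.
The state is a dict: "time_s": time; "joint_positions": joint angles; "qd": joint speeds; "effort": joint torques, N m; "position": TCP position; "ee_rot": TCP orientation; "ft_force": force on the tool from outside, world axes, zero at the start; "ft_torque": the same for the moment, N m; "opening": opening from 0.0 (shut) to 1.0 (fully open).
Only numpy, scipy, OpenCV 4.12 (cv2) and the standard library are available. Lean on these libraries where they do the work, as an engineer would, in place of code of your own. Each camera call takes 0.05 s, during which the arm holds its last target.

## Working session

There is one attempt and no reset: what is moved stays moved. The work goes in short steps, Python scripts to look and compute and a tool call to move; the robot and the scene stay as the last step left them, time stands still between calls to the robot, and variables do not carry over. Pictures are saved under pics/ and viewed, and the job is handed in when it is done.

Besides the shell and the picture viewer there is one more tool, called after "Emit:" as name(argument=value, ...) on one line, values as JSON. move_arm: Moves the arm, as the interface text tells. Its arguments: {"type":"object","properties":{"increments":{"type":"array"},"grip_force":{"type":"number"}},"required":["increments"]}

```bash
mkdir -p pics
cat > h.py <<'E'
from bench import *
import numpy as np, cv2
def P(f,u,v,z=None):
    R,_=cv2.Rodrigues(np.array(f["rvec"],float)); t=np.array(f["tvec"],float).ravel()
    d=np.array([(u-f["cx"])/f["fx"],(v-f["cy"])/f["fy"],1.]); c=-R.T@t; w=R.T@d
    s=f["z_map"][int(v),int(u)] if z is None else (z-c[2])/w[2]
    return c+s*w
E
python3 - <<'E'
from h import *
import pickle
for n in ("top","scene"):
    f=grab_frame(n); pickle.dump(f,open(n+".pkl","wb")); cv2.imwrite(f"pics/{n}0.png",f["image"][:,:,::-1])
s=get_state(); print(s)
E
```

```text
{'time_s': 0.1, 'joint_positions': array([ 1.09356916e+00,  1.31074419e-01,  1.48916233e+00, -1.47093175e-05,
        1.52301249e+00, -8.54034466e-02]), 'qd': array([-0.00081596, -0.00179239, -0.00254317,  0.00029991,  0.00045212,
       -0.0017379 ]), 'effort': array([ 1.15577965e-03, -5.61344111e+01, -4.93093586e+01,  7.70844170e-02,
        2.91673344e-02, -3.93340042e-05]), 'position': array([0.22887386, 0.55407524, 0.21770348]), 'ee_rot': array([-6.11457594e-01, -3.08105777e+00,  2.50592300e-03]), 'ft_force': array([ 0.46248969, -0.15354318, -0.56297419]), 'ft_torque': array([-0.00577234,  0.03051823,  0.01996018]), 'opening': 0.9981499045568221}
```

View pics/top0.png

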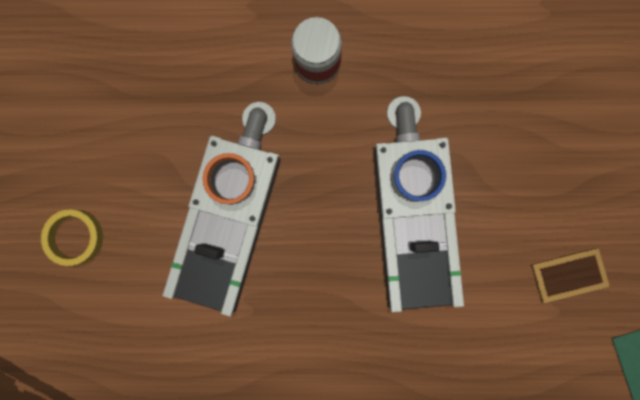

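View pics/scene0.png

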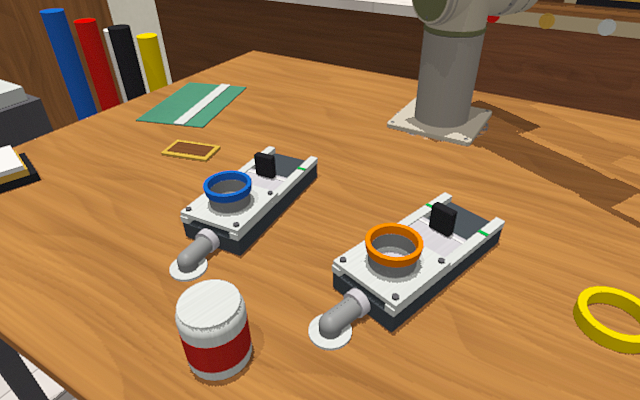

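The top view shows the orange port on the left, with its collar near (229,179), its tab near (209,251) and green marks at (177,266) and (236,283). The blue port is on the right, with its collar at (419,176). I'll enlarge the orange port to read the points more closely.

Run:
```python
from h import *
import pickle
f=pickle.load(open("top.pkl","rb"))
c=f["image"][130:320,150:290,::-1]
cv2.imwrite("pics/crop0.png",cv2.resize(c,None,fx=3.1,fy=3.1,interpolation=cv2.INTER_CUBIC))
for n,u,v,z in [("collar",229,179,.095),("gL",177,266,.047),("gR",236,283,.047),("tab",209,250,.092),("bluec",419,176,.095),("endL",168,297,.047),("endR",229,313,.047),("bluetab",424,245,.092)]:
    print(n,P(f,u,v,z).round(4),P(f,u,v).round(4))
```

```text
collar [0.6247 0.1343 0.095 ] [0.6302 0.1456 0.0454]
gL [0.4816 0.2319 0.047 ] [0.4818 0.2312 0.049 ]
gR [0.4533 0.1309 0.047 ] [0.4537 0.1303 0.05  ]
tab [0.5109 0.1656 0.092 ] [0.5109 0.1657 0.0915]
bluec [ 0.6291 -0.1701  0.095 ] [ 0.6349 -0.1798  0.0453]
endL [0.4295 0.2461 0.047 ] [0.4299 0.2453 0.0493]
endR [0.4032 0.1421 0.047 ] [0.4034 0.1419 0.0479]
bluetab [ 0.5193 -0.1772  0.092 ] [ 0.5192 -0.1779  0.0886]
```

View pics/crop0.png

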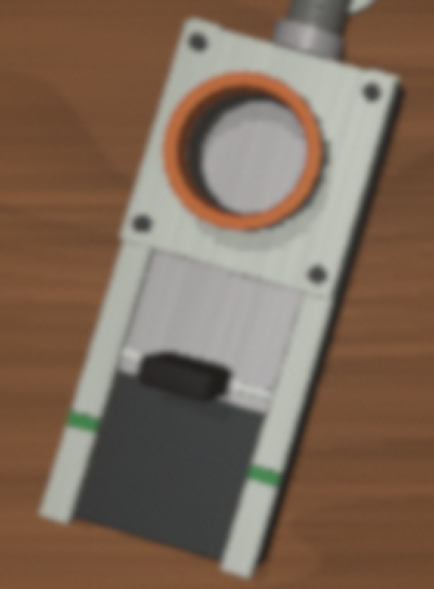

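Run:
```python
from h import *
import pickle
f=pickle.load(open("top.pkl","rb"))
pts=np.array([np.r_[P(f,u,v),u,v] for u in range(160,285) for v in range(130,320)])
tab=pts[(pts[:,2]>.085)&(pts[:,4]>225)]
print(len(tab),tab.mean(0).round(4)); r=cv2.minAreaRect(tab[:,:2].astype(np.float32)*1000); print(r)
col=pts[(pts[:,2]>.088)&(pts[:,4]<215)]
c,rad=cv2.minEnclosingCircle(col[:,:2].astype(np.float32)*1000); print(c,rad)
rail=pts[(pts[:,2]>.043)&(pts[:,2]<.054)]
print(cv2.minAreaRect(rail[:,:2].astype(np.float32)*1000))
s=get_state();R=cv2.Rodrigues(s["ee_rot"])[0];print(R.round(3))
g=np.array([.4675,.1814]);o=np.array(c)/1000;print(g-o,np.degrees(np.arctan2(*(g-o)[::-1])))
d=(g-o)/np.linalg.norm(g-o);print((tab.mean(0)[:2]-o)@d,np.linalg.norm(g-o))
```

```text
311 [5.152000e-01 1.351000e-01 2.174000e-01 2.091576e+02 2.544952e+02]
((518.836181640625, 79.32937622070312), (27.276763916015625, 222.04757690429688), 6.455292701721191)
(596.2176513671875, 71.33243560791016) 113.11554718017578
((558.9745483398438, 156.1378936767578), (121.62261962890625, 298.7510070800781), 73.70195770263672)
[[-0.924  0.382 -0.001]
 [ 0.382  0.924 -0.001]
 [ 0.    -0.002 -1.   ]]
[-0.12871765  0.11006756] 139.4659646935856
0.1029868880212283 0.16936086473767092
```

Run:
```python
from h import *
import pickle
f=pickle.load(open("top.pkl","rb"))
pts=np.array([np.r_[P(f,u,v),u,v] for u in range(160,285) for v in range(130,320)])
tab=pts[(pts[:,2]>.084)&(pts[:,2]<.099)&(pts[:,4]>235)&(pts[:,4]<265)]
a=np.radians(163.6);d=np.array([np.cos(a),np.sin(a)]);n=np.array([-d[1],d[0]])
col=pts[(pts[:,2]>.088)&(pts[:,2]<.102)&(pts[:,4]<215)]
def ext(q): 
    x=q[:,:2]@d;y=q[:,:2]@n; return [(np.percentile(k,1)*1e3,np.percentile(k,99)*1e3) for k in(x,y)]
for q in(col,tab): 
    e=ext(q); m=[sum(k)/2000 for k in e]; print(len(q),np.round(e,1),(d*m[0]+n*m[1]).round(4))
s=get_state();t=s["position"]; print(t,np.degrees(np.arctan2(.924,.382)))
```

```text
800 [[-602.5 -522.6]
 [-347.6 -267.7]] [0.6265 0.1363]
261 [[-448.  -432.1]
 [-326.4 -287.4]] [0.5088 0.1702]
[0.22887386 0.55407524 0.21770348] 67.53882429555895
```

The tab measures 16 x 39 mm as it should, and its centre is at (0.509, 0.170). It lies 122.5 mm from the origin, so the gate is about 7 mm out, and the opening direction is 163.6°. It still has 42.5 mm to go. I'll move above the tab now.

Emit:
move_arm(increments=[[-17,-10.4,0,0,0,3.5,60],[-34,-20.8,0,0,0,7,60],[-68,-41.5,0,0,0,14,60],[-102,-62,0,0,0,21,60],[-136,-83,0,0,0,28,60],[-170,-104,0,0,0,35,60],[-204,-125,0,0,0,42,60],[-238,-146,0,0,0,49,60],[-272,-167,0,0,0,56,60],[-306,-188,0,0,0,63,60],[-340,-208,0,0,0,70,60],[-360,-220,0,0,0,76,60]])

```text
time_s: 1.1
position: [0.4793, 0.2104, 0.2183]
ee_rot: [2.387, 2.041, -0.001]
ft_force: [0.2, 0.5, 0.2]
opening: 0.642
```

```bash
cat > to.py <<'E'
from h import *
s=get_state();R=cv2.Rodrigues(s["ee_rot"])[0];p=s["position"]
T=np.array([.509,.170,.059]); a=np.radians(-16.4)
y=np.array([np.cos(a),np.sin(a),0]);z=np.array([0,0,-1.]);G=np.c_[np.cross(y,z),y,z]
print(s["time_s"],p.round(4),s["opening"],s["ft_force"].round(1)); print("tool shift mm",(R.T@(T-p)*1e3).round(1),"turn",np.degrees(cv2.Rodrigues(R.T@G)[0].ravel()).round(2)); print(s["joint_positions"].round(2))
E
python3 to.py
```

```text
1.1 [0.4793 0.2104 0.2183] 0.6423025104235759 [0.2 0.5 0.2]
tool shift mm [-35.1  35.5 159.4] turn [0.02 0.06 7.47]
[ 0.32 -0.08  1.7  -0.    1.52  0.47]
```

Emit:
move_arm(increments=[[-17,17,20,0,0,3.7,60],[-35,35.5,40,0,0,7.5,60],[-35,35.5,60,0,0,7.5,60],[-35,35.5,60,0,0,7.5,60],[-35,35.5,60,0,0,7.5,60]])

```text
time_s: 1.52
position: [0.5064, 0.1735, 0.1572]
ee_rot: [-2.507, -1.89, 0.005]
ft_force: [1.8, -0.3, 0.6]
opening: 0.645
```

```bash
python3 to.py
python3 - <<'E'
from h import *
for n in("wrist","top"):
    f=grab_frame(n); cv2.imwrite(f"pics/{n}1.png",f["image"][:,:,::-1])
E
```

```text
1.5167 [0.5064 0.1735 0.1572] 0.6446165285682041 [ 1.8 -0.3  0.6]
tool shift mm [-2.5  3.8 98.2] turn [-0.2   0.1   0.44]
[ 0.23 -0.    1.74  0.    1.41  0.51]
```

View pics/wrist1.png

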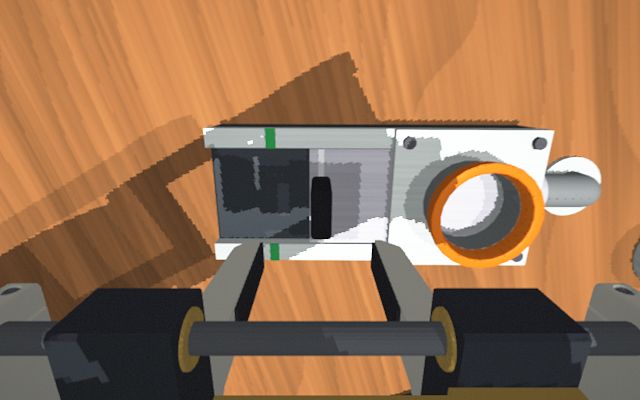

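The wrist view shows the tab at (321,207), between the fingers at about (263,250) and (373,250). The tool is parallel to the port, so I'll descend.

Emit:
move_arm(increments=[[-2.5,3.8,15,0,0,0.4,60],[-2.5,3.8,30,0,0,0.4,60],[-2.5,3.8,45,0,0,0.4,60],[-2.5,3.8,60,0,0,0.4,60],[-2.5,3.8,75,0,0,0.4,60],[-2.5,3.8,88,0,0,0.4,60],[-2.5,3.8,97,0,0,0.4,60],[-2.5,3.8,97,0,0,0.4,60],[-2.5,3.8,97,0,0,0.4,60],[-2.5,3.8,97,0,0,0.4,60]])

```text
time_s: 2.45
position: [0.5115, 0.1708, 0.0628]
ee_rot: [2.514, 1.883, 0.002]
ft_force: [-0.2, 0.1, 0.4]
opening: 0.648
```

```bash
python3 to.py
python3 - <<'E'
from h import *
for n in("wrist","scene"):
    f=grab_frame(n); cv2.imwrite(f"pics/{n}2.png",f["image"][:,:,::-1])
E
```

```text
2.45 [0.5115 0.1708 0.0628] 0.6475434746284783 [-0.2  0.1  0.4]
tool shift mm [-1.5 -2.2  3.8] turn [ 0.08 -0.04  0.07]
[ 0.23  0.1   1.82 -0.    1.22  0.51]
```

View pics/wrist2.png

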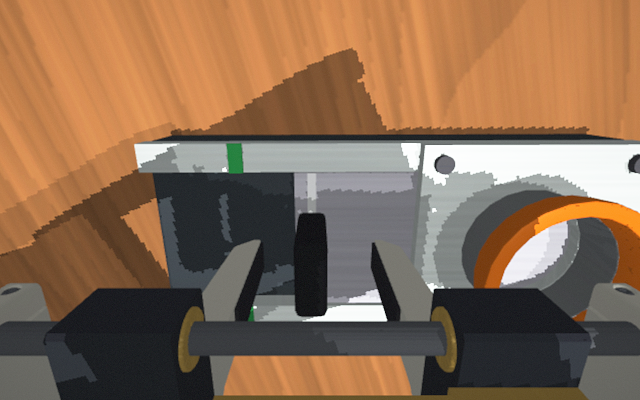

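View pics/scene2.png

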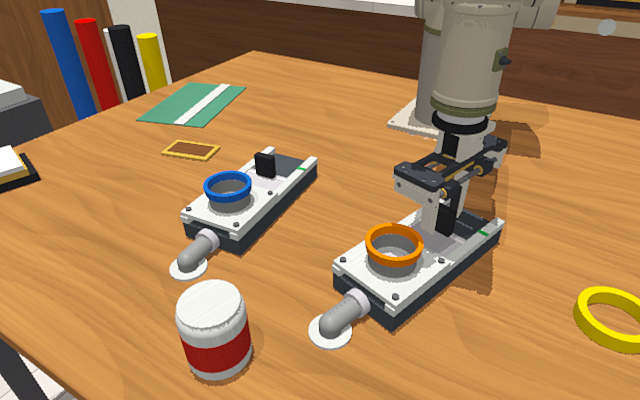

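The fingers straddle the tab, which sits at (311,265) and is 3–4 mm towards the opening side. I'll trim that and close.

Emit:
move_arm(increments=[[-1.5,-3,2,0,0,0,60],[-1.5,-3,2,0,0,0,30],[-1.5,-3,2,0,0,0,10],[-1.5,-3,2,0,0,0,5],[-1.5,-3,2,0,0,0,5],[-1.5,-3,2,0,0,0,5],[-1.5,-3,2,0,0,0,5],[-1.5,-3,2,0,0,0,5],[-1.5,-3,2,0,0,0,5],[-1.5,-3,2,0,0,0,5]], grip_force=35)

```text
time_s: 3.38
position: [0.5076, 0.1698, 0.0596]
ee_rot: [2.514, 1.883, 0.0]
ft_force: [1.2, -0.2, -0.3]
opening: 0.168
```

```bash
python3 to.py
python3 - <<'E'
from h import *
for n in("wrist",):
    f=grab_frame(n); cv2.imwrite(f"pics/{n}3.png",f["image"][:,:,::-1])
E
```

```text
3.3833 [0.5076 0.1698 0.0596] 0.16844107921555704 [ 1.2 -0.2 -0.3]
tool shift mm [0.5 1.3 0.6] turn [ 0.02 -0.    0.05]
[ 0.23  0.09  1.83 -0.    1.22  0.51]
```

View pics/wrist3.png

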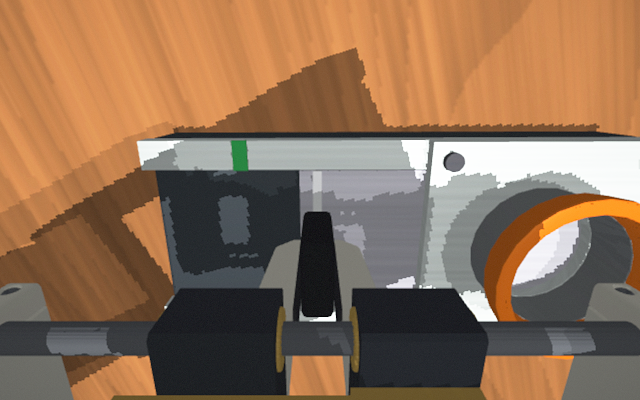

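The tab is gripped (opening 15.7 mm). I'll pull it 42 mm along tool -y.

Emit:
move_arm(increments=[[0,-3,0,0,0,0,5],[0,-7,0,0,0,0,5],[0,-11,0,0,0,0,5],[0,-15,0,0,0,0,5],[0,-19,0,0,0,0,5],[0,-23,0,0,0,0,5],[0,-27,0,0,0,0,5],[0,-31,0,0,0,0,5],[0,-35,0,0,0,0,5],[0,-39,0,0,0,0,5],[0,-42,0,0,0,0,5],[0,-42,0,0,0,0,5]])

```text
time_s: 4.43
position: [0.4676, 0.1815, 0.0596]
ee_rot: [2.514, 1.882, 0.002]
ft_force: [5.6, -1.4, -3.8]
opening: 0.169
```

Emit:
move_arm(increments=[[0,0,0,0,0,0,5],[0,0,0,0,0,0,5],[0,0,0,0,0,0,5]])

```text
time_s: 4.68
position: [0.4676, 0.1815, 0.0596]
ee_rot: [2.514, 1.882, 0.001]
ft_force: [5.4, -1.6, -3.5]
opening: 0.172
```

```bash
python3 to.py
python3 - <<'E'
from h import *
for n in("wrist",):
    f=grab_frame(n); cv2.imwrite(f"pics/{n}4.png",f["image"][:,:,::-1])
E
```

```text
4.6833 [0.4676 0.1815 0.0596] 0.17166866464949476 [ 5.4 -1.6 -3.5]
tool shift mm [ 0.7 42.9  0.7] turn [ 0.06 -0.    0.04]
[ 0.27  0.    1.92 -0.    1.21  0.55]
```

View pics/wrist4.png

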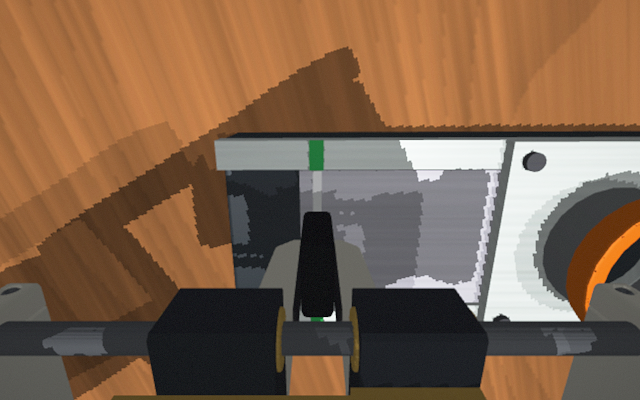

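The white line at (317,190) meets the green mark at (316,155). I'll release and rise straight up.

Emit:
move_arm(increments=[[0,0,0,0,0,0,30],[0,0,0,0,0,0,50],[0,0,0,0,0,0,50],[0,0,0,0,0,0,50],[0,0,0,0,0,0,50],[0,0,0,0,0,0,50],[0,0,0,0,0,0,50]])

```text
time_s: 5.32
position: [0.4671, 0.1817, 0.0597]
ee_rot: [-2.515, -1.883, 0.0]
ft_force: [0.3, -0.1, 0.1]
opening: 0.535
```

Emit:
move_arm(increments=[[0,0,-8,0,0,0,50],[0,0,-20,0,0,0,50],[0,0,-35,0,0,0,50],[0,0,-50,0,0,0,50],[0,0,-65,0,0,0,50],[0,0,-80,0,0,0,50],[0,0,-95,0,0,0,50],[0,0,-110,0,0,0,50],[0,0,-120,0,0,0,50],[0,0,-120,0,0,0,50],[0,0,-120,0,0,0,50],[0,0,-120,0,0,0,50]])

```text
time_s: 6.32
position: [0.4668, 0.1816, 0.179]
ee_rot: [-2.515, -1.883, 0.001]
ft_force: [-0.8, 0.2, -0.1]
opening: 0.539
```

```bash
python3 to.py
python3 - <<'E'
from h import *
for n in("wrist","scene"):
    f=grab_frame(n); cv2.imwrite(f"pics/{n}5.png",f["image"][:,:,::-1])
E
```

```text
6.3167 [0.4668 0.1816 0.179 ] 0.5394768450189845 [-0.8  0.2 -0.1]
tool shift mm [  0.8  43.9 120. ] turn [-0.04  0.03  0.05]
[ 0.27 -0.12  1.81 -0.    1.45  0.55]
```

View pics/wrist5.png

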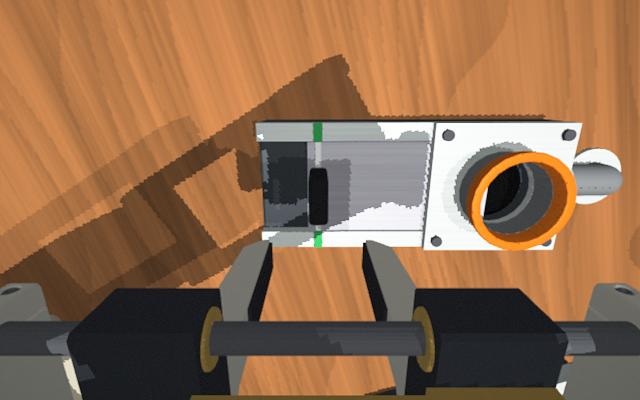

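View pics/scene5.png

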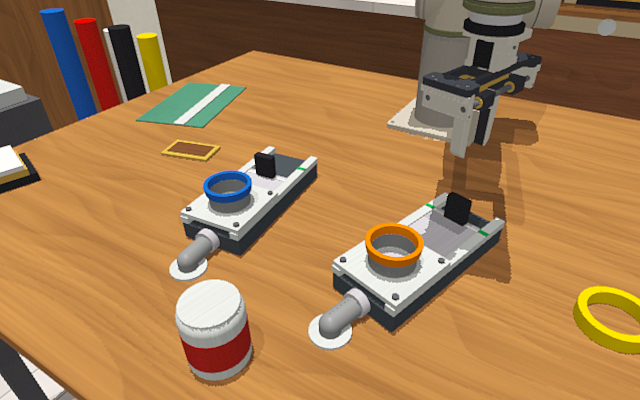

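The wrist view shows the white line at (318,160) in line with the green marks at (318,132) and (318,240). In the scene view the blue gate hasn't moved and the gripper is clear of everything.

```bash
python3 -c "
from bench import *
print(hand_in())"
```

```text
the job is handed in; nothing more can be done
None
```

I gripped the orange port's tab, pulled the gate out 42 mm from where it started (about 7 mm open), let go and lifted the gripper clear. The job was handed in at about 6.5 s.

- **Orange gate:** after release, the wrist camera showed the white line level with both green marks. The tool's position also put the tab within about 1 mm of the midpoint between the marks, so the gate should be about 50 mm out.
- **Blue gate:** it looked unmoved in the last scene picture. I only compared it by eye.
- **Contact:** the gripper was about 120 mm above its grasp height, and the wrist force was under 1 N.

None of the final checks failed. My first measurement of the tab and collar was thrown off by depth noise. After I filtered that out, the sizes matched those given, and two separate estimates of the remaining pull agreed (42.5 and 42.7 mm).

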